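# Load the nut carrier and close it

## Robot

A 6-joint arm with a two-finger parallel gripper is mounted at the origin on the work surface. World frame = base frame: x ahead of the robot, y to its left, z up, the work surface at z = 0. Lengths are in m, angles in rad, forces in N, time in s.
With the tool pointing down it reaches from about 0.275 to 0.825 m from the base axis. Payload 4.9 kg.
Tool frame: the origin (TCP) lies between the finger pads; the fingertips stand 14 mm ahead of it and the grasp point (between the pads) lies 5 mm behind it; x points along the fingers, y is the direction in which the jaws open and shut, and the axes are right-handed (so a half turn about x gives the same grasp; the last joint's range is limited). The gripper opens to 85 mm and grips with 20 to 120 N. Pads are 22 mm wide; open, the fingers measure 114 mm over their backs; the gripper's body (76 mm by 85 mm) begins 54 mm behind the grasp point. The pads swing forward as they close: fully open they stand 13 mm farther back than shut.
Start: joints at [1.08, 0.326, -0.193, 1.052, 0, 1.437], TCP at [0.192, 0.515, 0.245] pointing down, gripper open.
Joint ranges: [-2.65, 2.65], [-0.97, 1.79], [-1.3, 1.35], [-1.93, 2.1], [-1.47, 1.37], [-3.14, 3.14]. Speed limits (rad/s): [2.57, 2.57, 3.14, 3.14, 3.14, 3.14].

## Interface

Orientations are given as a 3x3 rotation matrix whose columns are the frame's x, y, z axes.
In Python, from bench import env, capture, camera_info, nets, readout gives the robot as it stands. Calls block until the motion is done:
- env.reach(position, orientation): joint-space move of the TCP to a pose.
- env.move_l(position, rot=None, max_speed=0.15, f_stop=None): straight line of the TCP; rot=None keeps the orientation; max_speed is the mean speed in m/s. With f_stop (N) it stops when the force on the tool has changed by that much, and returns True; else False.
- env.move_j(angles): joint-space move.
- env.gripper_open() and env.clamp(): open the fingers fully, or close them until they stop; the grip force is fixed at half the most.
- env.sleep(seconds).
- env.solve_ik(position, orientation): joint angles nearest the present ones, or None.
- capture(name): name is "scene" or "side" or "wrist"; returns (picture, depth): 400x640x3 uint8, red, green, blue; 400x640 float32, m along the optical axis (not along the pixel's ray), 0 where there is no reading.
- camera_info(name): a dict with "fx", "fy", "cx", "cy" (pixels), "eye" and "rotation" of the camera in the world; the wrist camera has in their place "hand_eye" (4x4, takes a point from camera to tool coordinates, whose origin is the TCP and whose axes are the tool frame's). Camera axes: x right, y down, z forward; pixel columns grow to the right and rows downward; lengths in m; the calibration is good to about 2 mm. The wrist camera is an equidistant fisheye: a pixel r from the principal point sees the ray r / f radians off the axis. A picture is of the moment at which its call begins: read the wrist's pose just before it. camera_info takes no time and is no camera call.
A pose or a line that the arm cannot do raises env.MotionError and nothing moves.
- env.close_job(): hands the job in, once; it reports no verdict.
Trained networks look in the newest picture that a camera, given by its name, has taken for a name from the list of things; names that differ only in an ending like _2 or _b are one class to them, and where a whole thing is asked for, a point or a joint stands for the part that bears it (a point fixed in the world has none). Each returns a list of dicts, best first, with "score" (0 to 1); they miss things now and then, are a little off and sometimes report something else, mostly with a low value. They report only what shows in the picture. A call takes as long as a camera call.
- nets.trace(camera, name): "mask" (400x640 bool, what is visible of it) and "rect" ([centre column, centre row, width, height] in pixels, round what is visible of it).
- nets.pinpoint(camera, name): "location" ([row, column] in pixels: a listed point, or the origin of a listed thing).
Readings, each from a call of its own:
- readout.get_clock(): time.
- readout.get_joint_positions(): joint angles.
- readout.get_joint_vel(): joint speeds.
- readout.get_effort(): joint torques, N m.
- readout.get_eef_pos(): TCP position.
- readout.get_eef_rot(): TCP orientation.
- readout.get_force(): force on the tool from outside, world axes, zero at the start.
- readout.get_torque(): the same for the moment, N m.
- readout.get_grip_width(): finger opening in m.
Only numpy, scipy, OpenCV 4.12 (cv2) and the standard library are available. Lean on these libraries where they do the work, as an engineer would, in place of code of your own. Each camera call takes 0.05 s, during which the arm holds its last target. There are 200 camera calls.

## Task

Slide the aluminium cover sideways off the top of the stack and onto the level wooden rest beside it, keeping it flat and not lifting it, and without shifting the two black carriers below. With the cover on the rest, put every hex nut that lies on the bench into the upper carrier, lying flat, one nut per well (a well may already hold one); leave the other things alone. When all nuts are in, slide the cover back, again without lifting it or shifting the carriers, so that it lies flush on the upper carrier.

Things in the scene. Friction and masses are not known exactly. Their poses are not given: they have to be found in the camera images.
- board: fixed wooden board, 230 (x) by 250 (y) by 8 thick, origin at the centre of its underside on the bench. The stack stands on it at its own y = -60. From y = -2 to 110 lies the rest, a plywood block 210 wide whose top is 52 above the bench, level with the upper carrier's rim, 6 gap between. A stop strip 4 above the rest begins at y = 110: the cover's centre reaches y = 58 at most
- lower: lower of two stacked black carriers, loose, 204 (x) by 104 (y) by 22 high, 0.9 kg, standing on the board; origin at the centre of its underside, axes about along the board's
- carrier: upper carrier, loose and flush on the lower one (only weight and friction hold it): open black tray 204 (x) by 104 (y) by 22 high, 0.9 kg, walls and partitions 4 thick, 4 by 2 square wells 46 wide and 18 deep, their middles at its own x = -75, -25, 25, 75 and y = -25, 25, floors at z = 4; origin at the centre of its underside, axes along the board's, rim 52 above the bench
- cover: flat aluminium cover sheet, 204 (x) by 104 (y) by 5 thick, about 0.35 kg, lying loose and flush on the upper carrier's rim; origin at the centre of its underside. In its middle stands an upright grip bar, 50 long in x, 10 thick in y, its top 31 above the sheet's underside (26 above its upper face)
- nut1: a plain steel hex nut, 30 across flats, 34.6 across corners, 16 high, 60 g; origin at its centre, own z through the hole, flats facing its own x axis and every 60 degrees from it; lies flat on the bench at the start (may be absent)
- nut2: a plain steel hex nut, 30 across flats, 34.6 across corners, 16 high, 60 g; origin at its centre, own z through the hole, flats facing its own x axis and every 60 degrees from it; lies flat on the bench at the start (may be absent)
- nut3: a plain steel hex nut, 30 across flats, 34.6 across corners, 16 high, 60 g; origin at its centre, own z through the hole, flats facing its own x axis and every 60 degrees from it; lies flat on the bench at the start (may be absent)
- nut4: a plain steel hex nut, 30 across flats, 34.6 across corners, 16 high, 60 g; origin at its centre, own z through the hole, flats facing its own x axis and every 60 degrees from it; lies flat on the bench at the start (may be absent)
- nut5: a plain steel hex nut, 30 across flats, 34.6 across corners, 16 high, 60 g; origin at its centre, own z through the hole, flats facing its own x axis and every 60 degrees from it; lies flat on the bench at the start (may be absent)
- nut6: a plain steel hex nut, 30 across flats, 34.6 across corners, 16 high, 60 g; origin at its centre, own z through the hole, flats facing its own x axis and every 60 degrees from it; lies flat on the bench at the start (may be absent)
- nut7: a plain steel hex nut, 30 across flats, 34.6 across corners, 16 high, 60 g; origin at its centre, own z through the hole, flats facing its own x axis and every 60 degrees from it; lies flat on the bench at the start (may be absent)
- nut8: a plain steel hex nut, 30 across flats, 34.6 across corners, 16 high, 60 g; origin at its centre, own z through the hole, flats facing its own x axis and every 60 degrees from it; if present, it already lies flat in a well under the cover at the start, and stays there
- nut9: a plain steel hex nut, 30 across flats, 34.6 across corners, 16 high, 60 g; origin at its centre, own z through the hole, flats facing its own x axis and every 60 degrees from it; if present, it already lies flat in a well under the cover at the start, and stays there
- bearing1: bystander: round ball bearing lying flat, 42 across, 12 high, origin at the centre of its underside
- bearing2: bystander: round ball bearing lying flat, 42 across, 12 high, origin at the centre of its underside
- bolt: bystander: dark bolt standing on its 33 wide head, 46 high, origin at the centre of its underside
- bushing: bystander: brass flanged bushing, flange 36 across, 28 high, origin at the centre of its underside
- wrench: bystander: wrench lying on the bench along its own x, about 200 long
- screwdriver: bystander: screwdriver lying on the bench along its own x, about 200 long

How it is judged:
On the way, in this order (a step that is already met when the one before it is completed fails the run):
1. the cover lies level on the rest, clear of the carrier (y of cover in the frame of carrier between 0.104 and 0.125 m and z of cover in the frame of board between 0.049 and 0.055 m and angle between cover's own z axis and vertical below 0.04 rad and distance of each of lower, carrier from where it was at the start of the episode below 0.01 m), for 0.2 s.
2. every nut lies flat in a well of its own, with the cover still on the rest (all of step 1 and (x of nut1 in the frame of carrier between -0.087 and -0.063 m or x of nut1 in the frame of carrier between -0.037 and -0.013 m or x of nut1 in the frame of carrier between 0.013 and 0.037 m or x of nut1 in the frame of carrier between 0.063 and 0.087 m) and (y of nut1 in the frame of carrier between -0.037 and -0.013 m or y of nut1 in the frame of carrier between 0.013 and 0.037 m) and z of nut1 in the frame of carrier between 0.008 and 0.016 m and angle between the z axis of each of nut1, nut2, nut3, nut4, nut5, nut6, nut7, nut8, nut9 and the z axis of carrier, either way round below 0.15 rad and (x of nut2 in the frame of carrier between -0.087 and -0.063 m or x of nut2 in the frame of carrier between -0.037 and -0.013 m or x of nut2 in the frame of carrier between 0.013 and 0.037 m or x of nut2 in the frame of carrier between 0.063 and 0.087 m) and (y of nut2 in the frame of carrier between -0.037 and -0.013 m or y of nut2 in the frame of carrier between 0.013 and 0.037 m) and z of nut2 in the frame of carrier between 0.008 and 0.016 m and (x of nut3 in the frame of carrier between -0.087 and -0.063 m or x of nut3 in the frame of carrier between -0.037 and -0.013 m or x of nut3 in the frame of carrier between 0.013 and 0.037 m or x of nut3 in the frame of carrier between 0.063 and 0.087 m) and (y of nut3 in the frame of carrier between -0.037 and -0.013 m or y of nut3 in the frame of carrier between 0.013 and 0.037 m) and z of nut3 in the frame of carrier between 0.008 and 0.016 m and (x of nut4 in the frame of carrier between -0.087 and -0.063 m or x of nut4 in the frame of carrier between -0.037 and -0.013 m or x of nut4 in the frame of carrier between 0.013 and 0.037 m or x of nut4 in the frame of carrier between 0.063 and 0.087 m) and (y of nut4 in the frame of carrier between -0.037 and -0.013 m or y of nut4 in the frame of carrier between 0.013 and 0.037 m) and z of nut4 in the frame of carrier between 0.008 and 0.016 m and (x of nut5 in the frame of carrier between -0.087 and -0.063 m or x of nut5 in the frame of carrier between -0.037 and -0.013 m or x of nut5 in the frame of carrier between 0.013 and 0.037 m or x of nut5 in the frame of carrier between 0.063 and 0.087 m) and (y of nut5 in the frame of carrier between -0.037 and -0.013 m or y of nut5 in the frame of carrier between 0.013 and 0.037 m) and z of nut5 in the frame of carrier between 0.008 and 0.016 m and (x of nut6 in the frame of carrier between -0.087 and -0.063 m or x of nut6 in the frame of carrier between -0.037 and -0.013 m or x of nut6 in the frame of carrier between 0.013 and 0.037 m or x of nut6 in the frame of carrier between 0.063 and 0.087 m) and (y of nut6 in the frame of carrier between -0.037 and -0.013 m or y of nut6 in the frame of carrier between 0.013 and 0.037 m) and z of nut6 in the frame of carrier between 0.008 and 0.016 m and (x of nut7 in the frame of carrier between -0.087 and -0.063 m or x of nut7 in the frame of carrier between -0.037 and -0.013 m or x of nut7 in the frame of carrier between 0.013 and 0.037 m or x of nut7 in the frame of carrier between 0.063 and 0.087 m) and (y of nut7 in the frame of carrier between -0.037 and -0.013 m or y of nut7 in the frame of carrier between 0.013 and 0.037 m) and z of nut7 in the frame of carrier between 0.008 and 0.016 m and (x of nut8 in the frame of carrier between -0.087 and -0.063 m or x of nut8 in the frame of carrier between -0.037 and -0.013 m or x of nut8 in the frame of carrier between 0.013 and 0.037 m or x of nut8 in the frame of carrier between 0.063 and 0.087 m) and (y of nut8 in the frame of carrier between -0.037 and -0.013 m or y of nut8 in the frame of carrier between 0.013 and 0.037 m) and z of nut8 in the frame of carrier between 0.008 and 0.016 m and (x of nut9 in the frame of carrier between -0.087 and -0.063 m or x of nut9 in the frame of carrier between -0.037 and -0.013 m or x of nut9 in the frame of carrier between 0.013 and 0.037 m or x of nut9 in the frame of carrier between 0.063 and 0.087 m) and (y of nut9 in the frame of carrier between -0.037 and -0.013 m or y of nut9 in the frame of carrier between 0.013 and 0.037 m) and z of nut9 in the frame of carrier between 0.008 and 0.016 m), for 0.2 s.
At the end, for the whole second after the job is handed in: Every nut lies flat in its own well of the upper carrier (centre within 12 mm of the well's middle along both sides); the cover lies flat on it, centre within 8 mm of the carrier's, turned under 0.09 rad; both carriers within 10 mm of where they started; all at rest ((x of nut1 in the frame of carrier between -0.087 and -0.063 m or x of nut1 in the frame of carrier between -0.037 and -0.013 m or x of nut1 in the frame of carrier between 0.013 and 0.037 m or x of nut1 in the frame of carrier between 0.063 and 0.087 m) and (y of nut1 in the frame of carrier between -0.037 and -0.013 m or y of nut1 in the frame of carrier between 0.013 and 0.037 m) and z of nut1 in the frame of carrier between 0.008 and 0.016 m and angle between the z axis of each of nut1, nut2, nut3, nut4, nut5, nut6, nut7, nut8, nut9 and the z axis of carrier, either way round below 0.15 rad and (x of nut2 in the frame of carrier between -0.087 and -0.063 m or x of nut2 in the frame of carrier between -0.037 and -0.013 m or x of nut2 in the frame of carrier between 0.013 and 0.037 m or x of nut2 in the frame of carrier between 0.063 and 0.087 m) and (y of nut2 in the frame of carrier between -0.037 and -0.013 m or y of nut2 in the frame of carrier between 0.013 and 0.037 m) and z of nut2 in the frame of carrier between 0.008 and 0.016 m and (x of nut3 in the frame of carrier between -0.087 and -0.063 m or x of nut3 in the frame of carrier between -0.037 and -0.013 m or x of nut3 in the frame of carrier between 0.013 and 0.037 m or x of nut3 in the frame of carrier between 0.063 and 0.087 m) and (y of nut3 in the frame of carrier between -0.037 and -0.013 m or y of nut3 in the frame of carrier between 0.013 and 0.037 m) and z of nut3 in the frame of carrier between 0.008 and 0.016 m and (x of nut4 in the frame of carrier between -0.087 and -0.063 m or x of nut4 in the frame of carrier between -0.037 and -0.013 m or x of nut4 in the frame of carrier between 0.013 and 0.037 m or x of nut4 in the frame of carrier between 0.063 and 0.087 m) and (y of nut4 in the frame of carrier between -0.037 and -0.013 m or y of nut4 in the frame of carrier between 0.013 and 0.037 m) and z of nut4 in the frame of carrier between 0.008 and 0.016 m and (x of nut5 in the frame of carrier between -0.087 and -0.063 m or x of nut5 in the frame of carrier between -0.037 and -0.013 m or x of nut5 in the frame of carrier between 0.013 and 0.037 m or x of nut5 in the frame of carrier between 0.063 and 0.087 m) and (y of nut5 in the frame of carrier between -0.037 and -0.013 m or y of nut5 in the frame of carrier between 0.013 and 0.037 m) and z of nut5 in the frame of carrier between 0.008 and 0.016 m and (x of nut6 in the frame of carrier between -0.087 and -0.063 m or x of nut6 in the frame of carrier between -0.037 and -0.013 m or x of nut6 in the frame of carrier between 0.013 and 0.037 m or x of nut6 in the frame of carrier between 0.063 and 0.087 m) and (y of nut6 in the frame of carrier between -0.037 and -0.013 m or y of nut6 in the frame of carrier between 0.013 and 0.037 m) and z of nut6 in the frame of carrier between 0.008 and 0.016 m and (x of nut7 in the frame of carrier between -0.087 and -0.063 m or x of nut7 in the frame of carrier between -0.037 and -0.013 m or x of nut7 in the frame of carrier between 0.013 and 0.037 m or x of nut7 in the frame of carrier between 0.063 and 0.087 m) and (y of nut7 in the frame of carrier between -0.037 and -0.013 m or y of nut7 in the frame of carrier between 0.013 and 0.037 m) and z of nut7 in the frame of carrier between 0.008 and 0.016 m and (x of nut8 in the frame of carrier between -0.087 and -0.063 m or x of nut8 in the frame of carrier between -0.037 and -0.013 m or x of nut8 in the frame of carrier between 0.013 and 0.037 m or x of nut8 in the frame of carrier between 0.063 and 0.087 m) and (y of nut8 in the frame of carrier between -0.037 and -0.013 m or y of nut8 in the frame of carrier between 0.013 and 0.037 m) and z of nut8 in the frame of carrier between 0.008 and 0.016 m and (x of nut9 in the frame of carrier between -0.087 and -0.063 m or x of nut9 in the frame of carrier between -0.037 and -0.013 m or x of nut9 in the frame of carrier between 0.013 and 0.037 m or x of nut9 in the frame of carrier between 0.063 and 0.087 m) and (y of nut9 in the frame of carrier between -0.037 and -0.013 m or y of nut9 in the frame of carrier between 0.013 and 0.037 m) and z of nut9 in the frame of carrier between 0.008 and 0.016 m and horizontal distance between cover and carrier below 0.008 m and angle between the x axis of cover and the x axis of carrier, either way round below 0.09 rad and z of cover in the frame of board between 0.049 and 0.055 m and angle between cover's own z axis and vertical below 0.04 rad and distance of each of lower, carrier from where it was at the start of the episode below 0.01 m and linear speed of each of cover, nut1, nut2, nut3, nut4, nut5, nut6, nut7, nut8, nut9 below 0.01 m/s); the robot touches nothing.
It fails at once if the cover is lifted more than 12 mm or tipped (z of cover in the frame of board above 0.064 m or angle between cover's own z axis and vertical above 0.15 rad).
It fails at once if a carrier is shifted more than 20 mm (distance of any of carrier, lower from where it was at the start of the episode above 0.02 m).
It fails at once if a bystander is moved more than 40 mm (distance of any of bearing1, bearing2, bolt, bushing, wrench, screwdriver from where it was at the start of the episode above 0.04 m).
Of nut1, nut2, nut3, nut4, nut5, nut6, nut7 only 5 to 7 are there at a start; the rules pass over those that are not, and their reading is None.
Of nut8, nut9 only 1 to 1 are there at a start; the rules pass over those that are not, and their reading is None.
At some moment in a run one of nut1, nut2, nut3, nut4, nut5, nut6, nut7 may be knocked a few centimetres aside while the robot is not near it.
Once in a run the grip may slacken for a moment while it holds something.
It also fails if it takes over 208 s, if anything falls off the work surface, if the arm or the gripper's body presses on something with over 40 N, if the wrist force passes 120 N, or if a joint passes its speed limit or range.

## Working session

There is one attempt and no reset: what is moved stays moved. The work goes in short steps, each a Python script; the robot and the scene stay as the last script left them, time stands still between calls to the robot, and variables do not carry over. Pictures are saved under pics/ and viewed, about 12 in all and at most 16, crops included, and the job is handed in when it is done.

```bash
mkdir -p pics; ls; cat > h.py <<'E'
import numpy as np, cv2
from bench import env, capture, camera_info, nets, readout
def save(n,img): cv2.imwrite(f'pics/{n}.png',img[:,:,::-1])
def world(cam,row,col,z=None,d=None):
    c=camera_info(cam); R=np.array(c['rotation']);e=np.array(c['eye'])
    r=R@np.array([(col-c['cx'])/c['fx'],(row-c['cy'])/c['fy'],1.])
    return e+r*(d if d is not None else (z-e[2])/r[2])
def down(a):  # jaw opening dir at angle a in the world xy
    y=np.array([np.cos(a),np.sin(a),0]);x=np.array([0,0,-1.]);return np.c_[x,y,np.cross(x,y)]
E
python3 - <<'E'
from h import *
for c in('scene','side'):
    p,d=capture(c);save(c+'0',p);i=camera_info(c);print(c,i['eye'],i['fx'],np.round(i['rotation'],2).tolist())
    for n in ['nut1','bearing1','bolt','bushing','wrench','screwdriver','cover','carrier','board']:
        for o in nets.pinpoint(c,n):
            r,k=o['location']
            if o['score']>.2: print(n,round(o['score'],2),np.round([r,k]),np.round(world(c,r,k,z={'nut1':.008,'cover':.052,'carrier':.03}.get(n,0.)),3))
print(np.round(readout.get_eef_rot(),2).tolist(), readout.get_clock(), camera_info('wrist'))
E
```

```text
pics
scene [ 1.08044243 -0.49450463  1.27572754] 486.85085640444066 [[0.6, 0.68, -0.42], [0.8, -0.51, 0.31], [-0.0, -0.53, -0.85]]
nut1 0.63 [247. 295.] [ 0.538 -0.177  0.008]
nut1 0.62 [240. 249.] [ 0.439 -0.271  0.008]
nut1 0.61 [289. 290.] [ 0.634 -0.261  0.008]
nut1 0.55 [225. 273.] [ 0.439 -0.187  0.008]
nut1 0.55 [234. 316.] [ 0.539 -0.104  0.008]
nut1 0.4 [251. 337.] [ 0.622 -0.088  0.008]
nut1 0.4 [211. 296.] [ 0.443 -0.104  0.008]
bearing1 0.64 [262. 265.] [ 0.522 -0.271  0.   ]
bearing1 0.63 [245. 293.] [ 0.526 -0.176  0.   ]
bearing1 0.44 [285. 240.] [ 0.537 -0.364  0.   ]
bolt 0.59 [257. 220.] [ 0.431 -0.366  0.   ]
bushing 0.51 [279. 314.] [ 0.647 -0.191  0.   ]
wrench 0.78 [300. 202.] [ 0.511 -0.472  0.   ]
wrench 0.55 [190. 391.] [0.554 0.18  0.   ]
wrench 0.5 [240. 244.] [ 0.427 -0.281  0.   ]
wrench 0.43 [282. 313.] [ 0.652 -0.198  0.   ]
screwdriver 0.81 [118. 392.] [0.336 0.376 0.   ]
cover 0.8 [186. 387.] [0.556 0.151 0.052]
carrier 0.74 [190. 390.] [0.565 0.158 0.03 ]
carrier 0.34 [236. 314.] [ 0.552 -0.119  0.03 ]
carrier 0.28 [188. 406.] [0.589 0.203 0.03 ]
boa
[... 960 characters left out ...]
er 0.61 [165. 306.] [0.568 0.159 0.03 ]
carrier 0.52 [240. 412.] [ 0.605 -0.29   0.03 ]
carrier 0.26 [166. 211.] [0.315 0.305 0.03 ]
board 0.29 [214. 341.] [ 0.545 -0.083  0.   ]
[[0.0, 0.35, 0.94], [0.0, 0.94, -0.35], [-1.0, 0.0, -0.0]] 1.0 {'fx': 309.70691628693146, 'fy': 309.70691628693146, 'cx': 322.04409034369996, 'cy': 202.90025840838555, 'hand_eye': array([[ 6.49158980e-04, -2.63399530e-01,  9.64686615e-01,
        -1.28320831e-01],
       [ 9.99999766e-01, -3.70597537e-05, -6.83040834e-04,
         3.25480344e-04],
       [ 2.15663683e-04,  9.64686833e-01,  2.63399445e-01,
        -6.74093520e-02],
       [ 0.00000000e+00,  0.00000000e+00,  0.00000000e+00,
         1.00000000e+00]])}
```

```bash
python3 - <<'E'
import cv2
a=cv2.imread('pics/scene0.png')[80:340,160:480];cv2.imwrite('pics/scene0c.png',cv2.resize(a,None,fx=2.3,fy=2.3,interpolation=2))
E
```

```text
(no output)
```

View pics/scene0c.png

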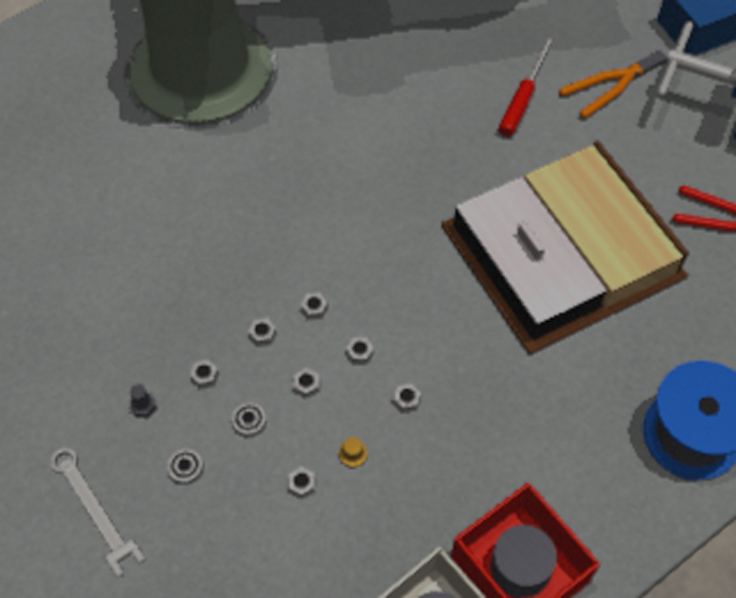

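The view shows seven nuts near the robot-side cluster (e.g. crop 314,303 to 301,481), bearings, bolt, bushing and wrench around them. The stack and cover are at crop (530,240), with the rest on the +y side. I'll look at the bar from above with the wrist camera.

```bash
cat >> h.py <<'E'
def cloud(depth=True):
    """wrist picture, and per-pixel world points"""
    R=np.array(readout.get_eef_rot());p=np.array(readout.get_eef_pos())
    img,d=capture('wrist');return img,pts(R,p,d),R,p
def rays():
    c=camera_info('wrist');v,u=np.mgrid[:400,:640].astype(float)
    x=(u-c['cx'])/c['fx'];y=(v-c['cy'])/c['fy'];t=np.hypot(x,y)+1e-9;k=np.tan(np.minimum(t,1.5))/t
    return np.dstack([x*k,y*k,np.ones_like(x)]),c['hand_eye']
def pts(R,p,d):
    r,H=rays();q=r*d[...,None]@H[:3,:3].T+H[:3,3];w=q@R.T+p;w[d<=0]=np.nan;return w
def plane(R,p,z):
    """per-pixel world points where the rays cut height z"""
    r,H=rays();e=R@H[:3,3]+p;w=r@(R@H[:3,:3]).T;return e+w*((z-e[2])/w[...,2])[...,None]
def rect(w,m):
    q=w[m][:,:2].astype(np.float32)
    (c,s,a)=cv2.minAreaRect(q*1000);return np.round(np.array(c)/1000,4),np.round(s,1),round(a,1),len(q)
E
python3 - <<'E'
from h import *
env.reach([.545,.147,.25],down(np.pi/2))
img,w,R,p=cloud();save('w1',img)
z=w[...,2];print(p,readout.get_clock(),readout.get_joint_positions())
near=np.hypot(w[...,0]-.56,w[...,1]-.147)<.05
print('bar',rect(w,near&(z>.07)), np.nanmax(z[near]))
for n in('cover','board'):
    t=nets.trace('wrist',n)
    if t:
        m=t[0]['mask'];print(n,t[0]['score'],np.nanmedian(z[m]),rect(plane(R,p,.057 if n=='cover' else .0),m))
n2=np.hypot(w[...,0]-.56,w[...,1]-.147)<.2
for a,b in((.045,.063),(.004,.014)):
  m=n2&(z>a)&(z<b);print(rect(w,m),np.nanmedian(z[m]))
E
```

```text
[0.54466349 0.14780115 0.25000418] 2.9 [ 1.34291797e-01  3.49891221e-01 -1.45963249e-01  1.07505207e+00
  2.50364774e-04  1.32858811e-01]
bar (array([0.5467, 0.1492]), array([89.1, 72. ]), 56.6, 23193) 0.3402412912746608
cover 0.81 0.05668764253519927 (array([0.5635, 0.1542]), array([104.7, 204.4]), 80.6, 16888)
board 0.74 0.05143760903519856 (array([0.5842, 0.2262]), array([278.6, 250.2]), 80.8, 17440)
(array([0.5732, 0.2175]), array([232.4, 210.6]), 80.6, 30881) 0.055597658643904646
(array([0.5083, 0.1562]), array([163.9, 315.9]), 36.4, 2291) 0.007570521530686963
```

View pics/w1.png

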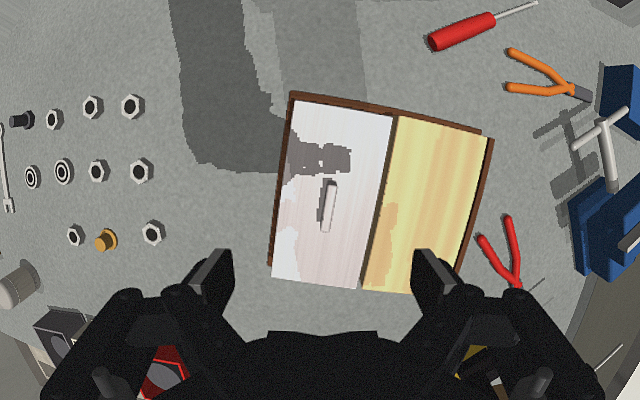

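The picture shows the cover and bar (325,205), turned about −9.4°, with the rest on the right. The cover outline fit, 104.7 × 204.4 mm, agrees. Gripping the bar and sliding.

```bash
cat >> h.py <<'E'
YAW=np.radians(-9.4); C0=np.array([.5635,.1542]); ex=np.array([np.cos(YAW),np.sin(YAW)]); ey=np.array([-ex[1],ex[0]])
E
python3 - <<'E'
from h import *
img,w,R,p=cloud();z=w[...,2]
near=np.hypot(w[...,0]-C0[0],w[...,1]-C0[1])<.035
b=rect(w,near&(z>.07)&(z<.1));print('bar',b)
A=down(np.pi/2+YAW)
env.reach([*C0,.15],A)
print(env.move_l([*C0,.079],max_speed=.08,f_stop=8),readout.get_eef_pos(),readout.get_force())
env.clamp();print(readout.get_grip_width(),readout.get_force(),readout.get_eef_pos(),readout.get_clock())
E
```

```text
bar (array([0.5642, 0.1542]), array([10.8, 50.1]), 80.4, 517)
False [0.56396235 0.15427707 0.07950789] [-0.27614872 -0.42984235 -0.67940057]
0.008658992831574206 [-1.00703062 -0.50338961  3.20435726] [0.56360818 0.15423086 0.07926664] 5.2583
```

```bash
python3 - <<'E'
from h import *
for s in(.04,.08,.114):
    print(env.move_l([*(C0+s*ey),.0793],max_speed=.06,f_stop=25),readout.get_force(),readout.get_grip_width())
env.gripper_open();print(readout.get_eef_pos(),readout.get_force())
env.move_l([*(C0+.114*ey),.16])
env.reach([*(C0+.02*ey-.02*ex),.26],down(np.pi/2+YAW))
img,w,R,p=cloud();save('w2',img)
t=nets.trace('wrist','cover')[0];print(t['score'],rect(plane(R,p,.057),t['mask']))
t=nets.trace('wrist','carrier')[0];print(t['score'],rect(plane(R,p,.052),t['mask']))
for o in nets.pinpoint('wrist','nut1'):
    r,c=np.round(o['location']).astype(int);q=plane(R,p,.042)[r,c,:2];print(round(o['score'],2),(r,c),q,(q-C0)@ex,(q-C0)@ey)
print(readout.get_clock())
E
```

```text
False [0.44072393 0.81181421 1.10414499] 0.008479724709248735
False [-0.00298512 -0.15246589  1.42695103] 0.008443446338097672
False [ 0.49425169 -0.07664822  1.53698874] 0.00857474900725713
[0.58214566 0.26665709 0.07932416] [ 0.18319324 -0.00129006  0.28491247]
0.66 (array([0.5822, 0.2671]), array([104.6, 203.9]), 80.5, 13862)
0.68 (array([0.5631, 0.1553]), array([105.9, 205.3]), 81.0, 15246)
0.91 (np.int64(142), np.int64(119)) [ 0.4494919  -0.07260289] -0.07543442106577823 -0.2423779051086735
0.85 (np.int64(152), np.int64(80)) [ 0.44438009 -0.14990279] -0.06785250658050468 -0.3194747236886248
0.83 (np.int64(255), np.int64(157)) [ 0.60889958 -0.06050353] 0.07985662368815517 -0.2044055998499987
0.79 (np.int64(162), np.int64(50)) [ 0.44149811 -0.22514211] -0.05840725571717022 -0.3941744453034431
0.72 (np.int64(203), np.int64(97)) [ 0.52121011 -0.14043737] 0.0063999067402787865 -0.297588061126146
0.7 (np.int64(200), np.int64(135)) [ 0.5289514  -0.06880218] 0.002337356335675135 -0.22565042239457306
0.64 (np.int64(135), np.int64(279)) [0.48801544 0.13891385] -0.07197434499224681 -0.02740947642100207
0.48 (np.int64(269), np.int64(84)) [ 0.61900258 -0.22129525] 0.11608541955737643 -0.3613881457521781
9.8333
```

View pics/w2.png

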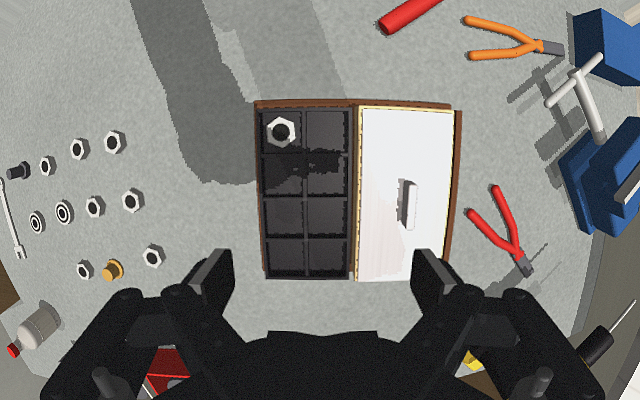

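Cover is on the rest (113 mm shift), carrier is still at its start, and the well at (−75,−25) already holds a nut (280,130). Seven wells are free for seven nuts. First nut with a check, then the rest.

```bash
cat >> h.py <<'E'
OBST=[(.525,-.267,.021),(.534,-.361,.021),(.429,-.365,.017),(.644,-.19,.018)]
def look(xy,a,z=.15):
    """hover and measure the nut nearest xy: centre and flat-normal angle"""
    env.reach([*xy,z],down(a));img,w,R,p=cloud();P=plane(R,p,.016)
    L=[(o['score'],P[tuple(np.round(o['location']).astype(int))][:2]) for o in nets.pinpoint('wrist','nut1') if o['score']>.3]
    L=sorted([l for l in L if np.hypot(*(l[1]-xy))<.07],key=lambda l:np.hypot(*(l[1]-xy)))
    if not L: return None,None,None,img
    q=L[0][1];zz=w[...,2]
    m=(np.hypot(w[...,0]-q[0],w[...,1]-q[1])<.027)&(zz>.0115)&(zz<.021)
    c,s,ang,n=rect(w,m);return c,s,np.radians(ang),img
def pick_angle(c,ang,others):
    best=None
    for k in range(3):
        a=ang+k*np.pi/3
        while a<2.3-np.pi/2:a+=np.pi
        while a>2.3+np.pi/2:a-=np.pi
        u=np.array([np.cos(a),np.sin(a)]);cl=1
        for o in others:
            v=np.array(o[:2])-c
            dj=max(abs(v@u)-.06,.03-abs(v@u),0);dc=max(abs(v@[-u[1],u[0]])-.013,0)
            cl=min(cl,np.hypot(dj,dc)-o[2])
        cost=min(cl,.008)*100-abs(a-2.3)*.1
        if best is None or cost>best[0]:best=(cost,a,cl)
    return best[1:]
def do_nut(xy,well,others):
    c,s,ang,img=look(np.array(xy),2.2)
    if c is None: return 'not seen'
    if np.hypot(*(c-xy))>.02: c,s,ang,img=look(c,2.2)
    a,cl=pick_angle(c,ang,others);print('nut',c,s,'jaw',round(a,2),'clear',round(cl,3),end=' ')
    if not(26<min(s)<34 and max(s)<40) : return 'odd shape'
    env.reach([*c,.07],down(a))
    if env.move_l([*c,.0215],max_speed=.1,f_stop=8): env.move_l([*c,.1]);return 'touched'
    env.clamp();g=readout.get_grip_width()
    env.move_l([*c,.12],max_speed=.25);g2=readout.get_grip_width();print('grip',g,g2,end=' ')
    if g2<.026: env.gripper_open();return 'missed'
    t=C0+well[0]*ex+well[1]*ey;A=down(np.pi+YAW)
    env.reach([*t,.12],A)
    g3=readout.get_grip_width();print(g3,end=' ')
    if g3<.026: return 'dropped on the way'
    if env.move_l([*t,.0665],max_speed=.1,f_stop=8): print('contact',readout.get_force(),readout.get_eef_pos())
    env.gripper_open();env.move_l([*t,.12],max_speed=.25)
    print(round(readout.get_clock(),1));return 'ok'
E
python3 - <<'E'
from h import *
N=[(.441,-.103),(.541,-.100),(.627,-.087),(.434,-.188),(.532,-.175),(.442,-.272),(.632,-.267)]
print(do_nut(N[0],(-.025,-.025),[(*n,.0175) for n in N[1:]]+OBST))
env.reach([*(C0-.02*ex),.26],down(np.pi/2+YAW))
img,w,R,p=cloud();save('w3',img)
E
```

```text
nut [ 0.4439 -0.1067] [30.8 33.6] jaw 2.57 clear 0.031 grip 0.02765114577659144 0.027947781217212225 0.027827518247780438 16.0
ok
```

View pics/w3.png

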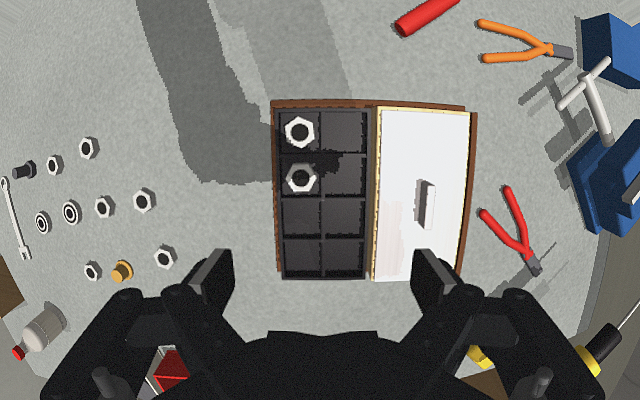

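The first nut lies in the well at (300,178), and the other six are still on the bench. I'll fix the short/long-side ambiguity in the angle, then run the rest.

```bash
sed -i "s|c,s,ang,n=rect(w,m);return c,s,np.radians(ang),img|c,s,ang,n=rect(w,m);return c,s,np.radians(ang+(90 if s[0]>s[1] else 0)),img|" h.py
python3 - <<'E'
from h import *
N=[(.541,-.100),(.627,-.087),(.434,-.188),(.532,-.175),(.442,-.272),(.632,-.267)]
W=[(.025,-.025),(.075,-.025),(-.075,.025),(-.025,.025),(.025,.025),(.075,.025)]
left=list(N)
for n,w in zip(N,W):
    r=do_nut(n,w,[(*m,.0175) for m in left if m!=n]+OBST)
    if r!='ok': print(n,w,r,readout.get_clock());break
    left.remove(n)
env.reach([*(C0-.02*ex),.26],down(np.pi/2+YAW))
img,w,R,p=cloud();save('w4',img);print(readout.get_clock())
E
```

```text
nut [ 0.533  -0.0987] [30.7 33.8] jaw 2.48 clear 0.03 grip 0.028143976922173703 0.028830041594994846 0.027791512088991707 23.5
nut [ 0.6222 -0.0917] [30.1 33.1] jaw 2.71 clear 0.049 grip 0.0280281461021951 0.02782630267670651 0.028039004081745405 29.3
nut [ 0.4351 -0.182 ] [30.4 33.6] jaw 2.68 clear 0.026 grip 0.027910565877100495 0.02802192051283366 0.028219184731916282 36.1
nut [ 0.5296 -0.1793] [34.2 30.7] jaw 2.05 clear 0.014 grip 0.027747117328799097 0.027814985502122046 0.027812031312404895 42.7
nut [ 0.4416 -0.2751] [30.2 33.5] jaw 1.75 clear 0.013 grip 0.027822592848514485 0.027896468674341424 0.027558893506627265 50.1
nut [ 0.6339 -0.2607] [31.  32.9] jaw 2.01 clear 0.008 grip 0.02790745193372954 0.02805490844364318 0.027790378280901525 57.3
58.7167
```

View pics/w4.png

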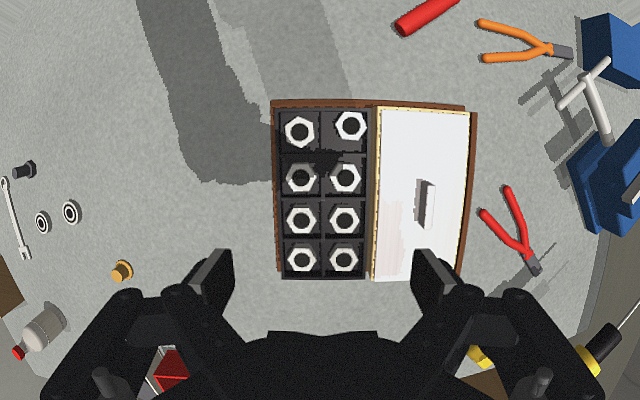

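All eight wells hold a nut, and the bench shows none. The nut at (350,125) looks off-centre and maybe raised, so I'll check heights and tilts from the depth.

```bash
cat >> h.py <<'E'
def wells():
    img,w,R,p=cloud();q=w[...,:2]-C0;X=q@ex;Y=q@ey;z=w[...,2]
    for wx in(-.075,-.025,.025,.075):
        for wy in(-.025,.025):
            m=(abs(X-wx)<.024)&(abs(Y-wy)<.024)&(z>.0425)&(z<.075);m&=~((abs(X-wx)>.0215)|(abs(Y-wy)>.0215))
            f=np.linalg.lstsq(np.c_[X[m]-wx,Y[m]-wy,np.ones(m.sum())],z[m],rcond=None)[0]
            x0,x1=np.percentile(X[m],[1,99]);y0,y1=np.percentile(Y[m],[1,99])
            print((wx,wy),'centre',np.round([(x0+x1)/2-wx,(y0+y1)/2-wy],4),'size',np.round([x1-x0,y1-y0],3),'zmed',np.round(np.median(z[m]),4),'tilt',np.round(f[:2],2),m.sum())
    return img
E
python3 - <<'E'
from h import *
wells()
env.reach([*(C0-.045*ex+.02*ey),.2],down(np.pi/2+YAW))
img=wells();save('w5',img)
t=nets.trace('wrist','carrier')
E
```

```text
(-0.075, -0.025) centre [-0.0003  0.0004] size [0.031 0.029] zmed 0.0498 tilt [ 0.   -0.01] 658
(-0.075, 0.025) centre [-0.007   0.0058] size [0.028 0.029] zmed 0.0498 tilt [-0.  0.] 639
(-0.025, -0.025) centre [-0.0006  0.001 ] size [0.03 0.03] zmed 0.0498 tilt [ 0.03 -0.  ] 647
(-0.025, 0.025) centre [-0.0006  0.0001] size [0.03 0.03] zmed 0.0498 tilt [0.03 0.01] 644
(0.025, -0.025) centre [-0.0003 -0.0026] size [0.03  0.037] zmed 0.0498 tilt [0.01 0.01] 605
(0.025, 0.025) centre [-0.0004  0.0004] size [0.03 0.03] zmed 0.0497 tilt [0.03 0.  ] 596
(0.075, -0.025) centre [-0.0005  0.0002] size [0.03 0.03] zmed 0.0498 tilt [ 0.06 -0.01] 544
(0.075, 0.025) centre [-0.0005  0.0008] size [0.03  0.031] zmed 0.0496 tilt [0.05 0.01] 547
(-0.075, -0.025) centre [-0.0009  0.0007] size [0.03 0.03] zmed 0.0499 tilt [ 0.02 -0.02] 942
(-0.075, 0.025) centre [-0.007  0.006] size [0.027 0.03 ] zmed 0.0499 tilt [ 0. -0.] 903
(-0.025, -0.025) centre [-0.0002  0.0011] size [0.03 0.03] zmed 0.0499 tilt [ 0.04 -0.02] 854
(-0.025, 0.025) centre [-0.0005  0.0009] size [0.03  0.031] zmed 0.0498 tilt [0.04 0.  ] 903
(0.025, -0.025) centre [-0.0001 -0.0023] size [0.031 0.038] zmed 0.0497 tilt [ 0.04 -0.02] 770
(0.025, 0.025) centre [-0.0006  0.0005] size [0.03  0.031] zmed 0.0497 tilt [ 0.06 -0.  ] 797
(0.075, -0.025) centre [ 0.0013 -0.0021] size [0.033 0.038] zmed 0.0497 tilt [ 0.05 -0.  ] 669
(0.075, 0.025) centre [-0.0006  0.0008] size [0.03  0.031] zmed 0.0497 tilt [0.09 0.  ] 680
```

View pics/w5.png

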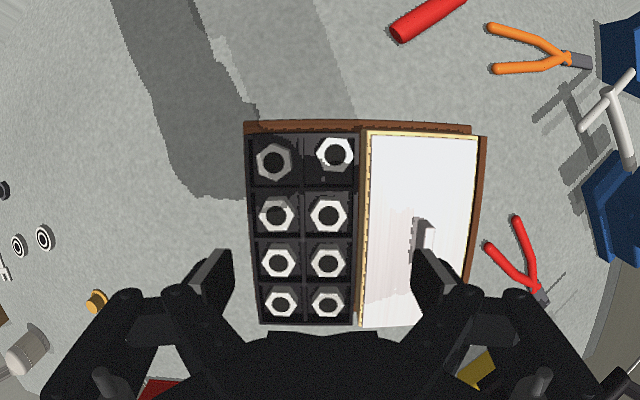

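All eight nut tops are at z ≈ 0.050 (floor 34 + 16 mm), so they lie flat. The corner nut rests against its well's walls, about 7 mm off and inside the 12 mm tolerance. Sliding the cover back.

```bash
python3 - <<'E'
from h import *
A=down(np.pi/2+YAW)
env.reach([*(C0+.05*ey-.03*ex),.26],A);img,w,R,p=cloud()
for n,h in(('carrier',.052),('cover',.057)):
    t=nets.trace('wrist',n)[0];print(n,t['score'],rect(plane(R,p,h),t['mask']))
c=C0+.114*ey
env.reach([*c,.15],A)
print(env.move_l([*c,.079],max_speed=.08,f_stop=8))
env.clamp();print(readout.get_grip_width(),readout.get_force())
for s in(.076,.038,0):
    print(env.move_l([*(C0+s*ey),.0793],max_speed=.06,f_stop=25),readout.get_force(),readout.get_grip_width())
print(readout.get_eef_pos())
env.gripper_open();env.move_l([*C0,.16])
env.reach([*(C0+.02*ey-.02*ex),.26],A);img,w,R,p=cloud();save('w6',img)
for n,h in(('cover',.057),('carrier',.052)):
    for t in nets.trace('wrist',n)[:1]:print(n,t['score'],np.nanmedian(w[...,2][t['mask']]),rect(plane(R,p,h),t['mask']))
z=w[...,2];near=np.hypot(w[...,0]-C0[0],w[...,1]-C0[1])<.035
print('bar',rect(w,near&(z>.07)&(z<.1)),readout.get_clock())
E
```

```text
carrier 0.79 (array([0.563 , 0.1544]), array([104.8, 205.1]), 80.6, 9853)
cover 0.87 (array([0.5822, 0.2666]), array([105.1, 201.8]), 80.6, 14681)
False
0.008335415361798139 [-1.06261132  0.41092181  1.51949826]
False [-1.58822931 -3.01132758  3.39594916] 0.008399559270686188
False [-1.11794615 -2.07990487  3.89834377] 0.008693624955162666
False [-1.5859476  -2.74591159  3.34173235] 0.008258905406874397
[0.56322657 0.15289838 0.07928598]
cover 0.61 0.05668888379015721 (array([0.5624, 0.1529]), array([105.3, 204.4]), 80.4, 15962)
carrier 0.85 0.051531938344198835 (array([0.5715, 0.2054]), array([0., 0.]), 0.0, 1)
bar (array([0.5632, 0.1536]), array([10.2, 50.1]), 79.7, 491) 66.4917
```

View pics/w6.png

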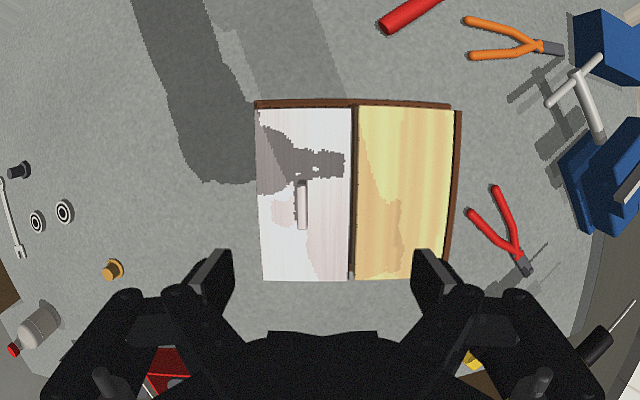

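The picture shows the cover (305,205) square on the stack, the rest empty and no nut on the bench. Cover centre is about 1.5 mm from the carrier's, and its top face is at 0.0567. Handing in.

```bash
python3 -c "
from h import *
env.close_job()"
```

```text
the job is handed in; nothing more can be done
```

The job is done and handed in at about 66 s of the allowed 208 s. I slid the cover onto the rest by its grip bar, moving it 113 mm. I then put all seven bench nuts into the seven free wells and slid the cover back.

- **Nuts:** Before closing, all eight wells held a nut with its top at about 0.050 m, which means lying flat. The nut in the well at (−75, +25) had shifted against its walls. I measured it about 7 mm and 6 mm off the middle, partly cut off by my measuring window, so inside the 12 mm tolerance.
- **Carriers:** The upper carrier read within about 1 mm of its start when last measured, just before the return slide. I never measured the lower one directly. After the return slide only the cover could be measured, because the carrier trace found a single visible pixel.
- **Cover:** It ended about 1.5 mm from the carrier's centre, with its top face at 0.0567 m. Its yaw was within about 0.2° from the outline and 0.9° from the bar, so the two readings differ slightly but both are in tolerance.

The highest force I read while sliding was about 5 N. No dropped grip and no displaced nut was detected.

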